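# Reset the lamp carriage on its notched rail

## Task

Squeeze the red release lever of the lamp carriage towards its black handle, keep it squeezed while you slide the carriage along the rail to the green clip, and there let go, so that the carriage's tooth springs fully into the green clip's notch. If the tooth lands beside the notch, work the carriage gently along until it drops in; never force the carriage while the tooth is caught, and leave the flask, the amber bottle and the tub as they stand.

Things in the scene. Friction and masses are not known exactly. Their poses are not given: they have to be found in the camera images.
- rail: Rail fixed to the bench: dark base plate 150 x 340 x 12 mm with an aluminium beam. Origin: middle of its underside. y: along the rail, the sliding direction; x: across, from the lever's side to the lamp's; z up. A smooth steel notch face runs along it at x = -10 mm (z 14 to 42). Notches 8 mm wide: the start one at y = 0 and one by each coloured clip; clips at y = -110, -55, 55, 110 mm.
- carriage: Lamp carriage, 0.5 kg, about 2 N sliding friction, 128 mm travel either way. Axes as the rail's; origin at bench height on the rail's centre line (rail x = 0), at the tooth's y. Grey saddle 60 mm long; white lamp on the +x side, to x = 110 mm, top 69 mm high. Fixed black upright handle at x 0 to 12, y -18 to 18, z 60 to 136 mm; its side faces may be pushed along y, best near the top.
- handle_pad (a point): Middle of the +x face of the black handle, 110 mm above the bench: one finger presses here towards -x.
- lever_pad (a point): Outer (-x) face of the red lever, 110 mm above the bench: the other finger presses here towards +x, from above, fingers closing along the carriage's x axis. Free, it is about 50 mm from handle_pad; fully squeezed about 41 mm (then x = -29 mm in the carriage's frame).
- release_lever (a joint): Angle of the red lever (blade 10 x 32 mm, hinged 66 mm above the bench at carriage x = -24 mm, top 131 mm high). 0 = sprung fully out, leaning 0.2 rad away from the handle, tooth 5 mm deep in a notch. 0.2 = fully squeezed, blade upright, tooth clear by 3 mm. About 0.125 = let go, tooth resting on the face beside a notch. Spring: about 5 N at lever_pad to start, 9 N at the stop.
- tooth: Steel tooth under the lever, 12 x 6 (along y) x 8 mm, pointing to +x; origin at the middle of its tip, axes as the carriage's when the lever is out. It enters a notch with 1 mm to spare on each side; let go beside one it rubs lightly (about 2 N) on the face and drops in when it is slid over the notch. More than 16 N on it damages it.
- clip_green: Green clip, the target: two flat tabs 32 mm long (along y) on the base plate, either side of the beam, with its own notch. Origin: rail's centre line at bench height, axes as the rail's. The notch is 3 to 7 mm (along y) off the clip's centre, to either side, different every time and not measured: find it by feel. The face is smooth for 17 mm or more on both sides of it.
- clip_white: White clip, same form; its notch is not wanted.
- clip_yellow: Yellow clip, same form; its notch is not wanted.
- clip_blue: Blue clip, same form; its notch is not wanted.
- flask: Stoppered conical glass flask, 76 mm wide, 125 mm high, origin under its centre. Bystander.
- amber_bottle: Small amber bottle, 44 mm wide, 85 mm high, origin under its centre. Bystander.
- tub: White tub with orange lid, 84 mm wide, 55 mm high, origin under its centre. Bystander.

How it is judged (in metres and radians):
On the way, in this order (a step that is already met when the one before it is completed fails the run):
1. the lever is squeezed far enough to free the tooth while the carriage is still at its start notch (value of joint release_lever above 0.15 rad and distance of carriage from where it was at the start of the episode below 0.02 m), for 0.2 s.
2. with the lever still squeezed the carriage has come to the green clip (tooth within 18 mm of the clip's centre) (value of joint release_lever above 0.14 rad and y of tooth in the frame of clip_green between -0.018 and 0.018 m), for 0.1 s.
At the end, for the whole second after the job is handed in: The lever is let go and has sprung out to less than 0.04 rad, so the tooth is in the notch of the green clip (tooth within 10 mm of the clip's centre along the rail), and the carriage is at rest (value of joint release_lever below 0.04 rad and y of tooth in the frame of clip_green between -0.01 and 0.01 m and linear speed of carriage below 0.01 m/s); the robot touches nothing.
It fails at once if the tooth is forced against a notch or the notch face with more than 16 N (contact force between tooth and anything else above 16 N).
It fails at once if the flask is shifted by more than 15 mm or tipped (distance of flask from where it was at the start of the episode above 0.015 m or angle between flask's own z axis and vertical above 0.25 rad).
It fails at once if the amber bottle is shifted by more than 15 mm or tipped (distance of amber_bottle from where it was at the start of the episode above 0.015 m or angle between amber_bottle's own z axis and vertical above 0.25 rad).
It fails at once if the tub is shifted by more than 15 mm or tipped (distance of tub from where it was at the start of the episode above 0.015 m or angle between tub's own z axis and vertical above 0.25 rad).
It also fails if it takes over 45 s, if anything falls off the work surface, if the arm or the gripper's body presses on something with over 40 N, if the wrist force passes 120 N, or if a joint passes its speed limit or range.

## Robot

A 6-joint arm with a two-finger parallel gripper is mounted at the origin on the work surface. World frame = base frame: x ahead of the robot, y to its left, z up, the work surface at z = 0. Lengths are in mm, angles in rad, forces in N, time in s.
With the tool pointing down it reaches from about 275 to 750 mm from the base axis. Payload 10.2 kg.
Tool frame: the origin (TCP) lies midway between the tips of the shut fingers; the grasp point (between the pads) lies 19 mm behind it (ctrl.grasp_offset is the distance from the TCP to the grasp point, in mm); z points along the fingers, y is the line along which they close (so a half turn about z gives the same grasp; the last joint's range is limited). The gripper opens to 85 mm and grips with 20 to 120 N. Pads are 22 mm wide; open, the fingers measure 114 mm over their backs; the gripper's body (76 mm by 85 mm) begins 54 mm behind the grasp point. The pads swing forward as they close: fully open they stand 13 mm farther back than shut.
Start: joints at [-1.521, 0.313, 1.498, -0, 1.331, -0.223], TCP at [141.437, -505.595, 231.294] pointing down, gripper open.
Joint ranges: [-2.94, 2.94], [-0.97, 2.17], [0.19, 2.56], [-1.23, 4.37], [0.02, 3.11], [-2.88, 2.88]. Speed limits (rad/s): [2.39, 2.39, 3.01, 3.14, 3.14, 3.14].

## Interface

Orientations are given as a unit quaternion [w, x, y, z].
In Python, from rig import ctrl, viewer, models gives the robot as it stands. The module is installed in compiled form; this text tells all that it offers.
- The arm moves only by the shell command python3 -m pendant 'ROWS' [OPENING] [FORCE]. ROWS is text: rows parted by semicolons, each of 4 numbers parted by spaces: the shift along the tool's x, y, z in m, then the turn about the tool's z in rad. In form: x y z yaw; .... A call has 1 to 10 rows; each row shifts and turns the commanded pose from where the row before left it, along the tool's axes as they then stand; what a row does not reach is not made up. A row lasts 1/8 s, in which the tool goes at most 62.5 mm and 10.7 degrees, less where a joint would pass 70% of its speed; a pose out of reach is approached as far as the arm can. A call is refused whole if a number of a shift passes 0.0625 or a number of a turn 0.188, either way. A call with a gripper value outside its range is refused whole. OPENING is the opening, from 0 (shut) to 1 (fully open), set as the call begins (- or left out, the last holds). The fingers move at their own pace and stop on an object; FORCE is the grip in N (left out, the last holds). Time passes only in rows, so rows that do not move let the fingers close. It gives the time, the measured TCP pose, the force, the opening and the grip force at its end, in the units of the state.
- ctrl.sense(): the state, without advancing time (a new reading comes with each control period).
- viewer.capture(name): name is "scene" or "top" or "wrist"; returns a dict with "color" (400x640x3 uint8, red, green, blue), "vertical_fov" (degrees; the focal length in pixels is half the picture's height over the tangent of half this angle, whatever the lens; pixels are square), "cx", "cy" (the principal point, pixels), "dist" ([k1, k2, p1, p2, k3] as OpenCV has them; the pictures are not rectified), "pose" (4x4, takes a point from camera to world coordinates). Camera axes: x right, y down, z forward; pixel columns grow to the right and rows downward; lengths in mm; the calibration is good to about 2 mm. A picture is of the moment at which its call begins. There is no depth.
- ctrl.finish_job(): hands the job in; it is judged then, once.
Trained networks look in the newest picture that a camera, given by its name, has taken for a name from the list of things; names that differ only in an ending like _2 or _b are one class to them, and where a whole thing is asked for, a point or a joint stands for the part that bears it (a point fixed in the world has none). Each returns a list of dicts, best first, with "p" (0 to 1); they miss things now and then, are a little off and sometimes report something else, mostly with a low value. They report only what shows in the picture. A call takes as long as a camera call.
- models.boxes_of(camera, query): "at" ([x, y, z] in mm, in world coordinates, good to about 4 mm: the middle of the surface that is visible of it).
The state is a dict: "time_s": time; "joints": joint angles; "dq": joint speeds; "tau": joint torques, N m; "eef_pos": TCP position; "ee_rot": TCP orientation; "force": force on the tool from outside, world axes, zero at the start; "wrist_torque": the same for the moment, N m; "grip_width": opening from 0.0 (shut) to 1.0 (fully open); "grip_force": force on a finger pad.
Only numpy, scipy, OpenCV 4.12 (cv2) and the standard library are available. Lean on these libraries where they do the work, as an engineer would, in place of code of your own. Each camera call takes 0.05 s, during which the arm holds its last target. There are 200 camera calls.

## Working session

There is one attempt and no reset: what is moved stays moved. The work goes in short steps, Python scripts to look and compute and a shell command to move; the robot and the scene stay as the last step left them, time stands still between calls to the robot, and variables do not carry over. Pictures are saved under pics/ and viewed, at most 10 in all, crops included, and the job is handed in when it is done.

```bash
mkdir -p pics
python3 - <<'E'
from rig import ctrl,viewer,models
import cv2,numpy as np
s=ctrl.sense();print(s['time_s'],s['eef_pos'],s['ee_rot'],s['grip_width'],ctrl.grasp_offset)
ims=[]
for n in ['scene','top']:
    c=viewer.capture(n);cv2.imwrite(f'pics/{n}0.png',c['color'][:,:,::-1])
    for q in ['rail','carriage','handle_pad','lever_pad','release_lever','clip_green','clip_white','clip_yellow','clip_blue','flask','amber_bottle','tub']:
        print(n,q,[(np.round(d['at']).tolist(),round(d['p'],2)) for d in models.boxes_of(n,q)[:2]])
print(ctrl.sense()['time_s'])
E
```

```text
0.0 [ 141.40616159 -505.3407933   230.72998765] [-6.41561697e-04  9.90712912e-01  1.35968794e-01  4.86968167e-05] 1.0006856390898717 18.700000000000003
scene rail [([581.0, -89.0, 39.0], 0.83)]
scene carriage [([564.0, -88.0, 65.0], 0.6)]
scene handle_pad [([564.0, -81.0, 64.0], 0.61), ([746.0, 15.0, 42.0], 0.59)]
scene lever_pad [([520.0, -79.0, 124.0], 0.6)]
scene release_lever [([517.0, -83.0, 118.0], 0.69)]
scene clip_green [([594.0, -22.0, 15.0], 0.51), ([518.0, -79.0, 121.0], 0.45)]
scene clip_white [([576.0, -189.0, 18.0], 0.63)]
scene clip_yellow [([580.0, -133.0, 19.0], 0.7)]
scene clip_blue [([597.0, 36.0, 23.0], 0.79), ([714.0, -199.0, 52.0], 0.43)]
scene flask [([745.0, 16.0, 44.0], 0.89), ([595.0, -26.0, 17.0], 0.6)]
scene amber_bottle [([711.0, -203.0, 54.0], 0.75)]
scene tub [([636.0, 147.0, 45.0], 0.93)]
top rail [([554.0, -76.0, 12.0], 0.86)]
top carriage []
top handle_pad [([571.0, -70.0, 60.0], 0.92)]
top lever_pad [([522.0, -77.0, 116.0], 0.63)]
top release_lever [([523.0, -75.0, 120.0], 0.46)]
top clip_green [([572.0, -77.0, 61.0], 0.62), ([530.0, -24.0, 21.0], 0.58)]
top clip_white [([517.0, -185.0, 17.0], 0.58)]
top clip_yellow [([521.0, -131.0, 18.0], 0.83)]
top clip_blue [([538.0, 33.0, 16.0], 0.69)]
top flask [([725.0, 29.0, 46.0], 0.74)]
top amber_bottle [([696.0, -191.0, 61.0], 0.75)]
top tub [([614.0, 156.0, 53.0], 0.77)]
1.3
```

View pics.

View pics/top0.png

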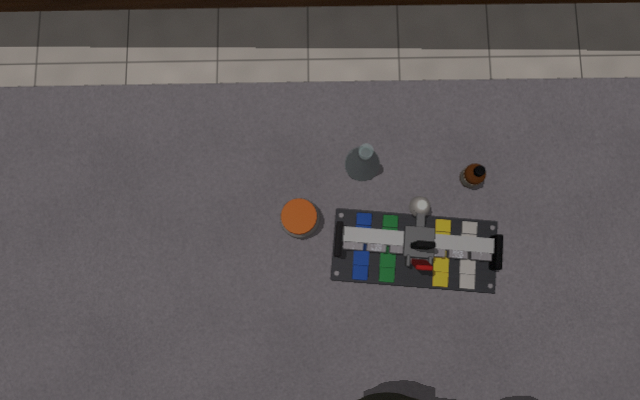

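View pics/scene0.png

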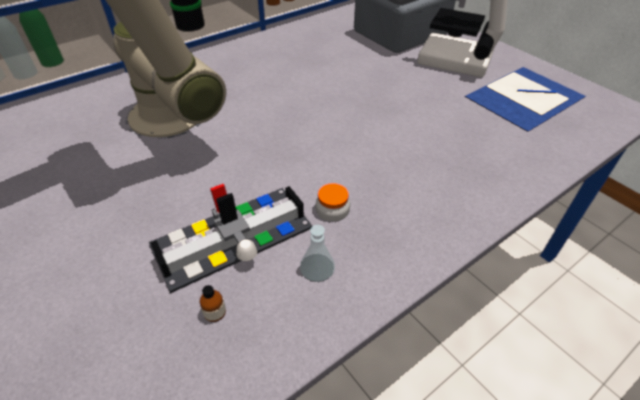

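The top picture shows the rail plate with corners near (336,209), (497,219), (496,292), (332,281), the black handle at (423,245), the red lever at (424,267), the green tabs at (390,222) and (387,267), and the lamp at (421,207). The scene view agrees. The carriage is at the middle of the rail, with green at +y next to it.

```bash
cat > h.py <<'E'
import cv2,numpy as np
def px2w(c,uv,z):
    h=c['color'].shape[0];f=h/2/np.tan(np.radians(c['vertical_fov']/2))
    K=np.array([[f,0,c['cx']],[0,f,c['cy']],[0,0,1]])
    n=cv2.undistortPoints(np.array(uv,float).reshape(-1,1,2),K,np.array(c['dist'],float)).reshape(-1,2)
    T=np.array(c['pose']);d=np.c_[n,np.ones(len(n))]@T[:3,:3].T;o=T[:3,3]
    return o+d*((np.asarray(z)-o[2])/d[:,2])[:,None]
def blob(c,lo,hi,amin=25):
    m=cv2.inRange(cv2.cvtColor(c['color'],cv2.COLOR_RGB2HSV),lo,hi)
    n,l,st,ce=cv2.connectedComponentsWithStats(m)
    return [(ce[i].round(1),int(st[i,4])) for i in range(1,n) if st[i,4]>=amin]
E
python3 - <<'E'
from rig import viewer
from h import *
c=viewer.capture('top')
P=px2w(c,[(336,209),(497,219),(496,292),(332,281)],12.+np.zeros(4));print(P.round(1))
print('sizes',np.linalg.norm(P[0]-P[1]),np.linalg.norm(P[1]-P[2]),'centre',P.mean(0))
for n,lo,hi in [('green',(50,120,40),(75,255,255)),('blue',(105,150,40),(125,255,255)),('yel',(22,150,80),(35,255,255)),('red',(0,180,60),(5,255,255)),('red2',(172,180,60),(180,255,255))]:
    for uv,a in blob(c,lo,hi): print(n,uv,a,px2w(c,[uv],[130. if 'red' in n else 15.]).round(1)[0])
print('handle top',px2w(c,[(423,245)],[136.]).round(1))
E
```

```text
[[ 640.    83.7   12. ]
 [ 614.1 -252.9   12. ]
 [ 463.8 -241.6   12. ]
 [ 490.9   94.4   12. ]]
sizes 337.5977585749015 150.69023957070746 centre [552.19674558 -79.07759131  12.        ]
green [389.9 221.8] 210 [611.1 -28.1  15. ]
green [386.8 266.9] 437 [518.  -18.8  15. ]
blue [363.7 219.7] 208 [616.3  26.4  15. ]
blue [360.3 264.6] 438 [523.5  35.6  15. ]
yel [442.5 226.1] 226 [ 600.6 -137.4   15. ]
yel [440.1 271.8] 449 [ 506.5 -128.1   15. ]
red [422.4 265.1] 129 [519.3 -71.2 130. ]
handle top [[555.7 -72.7 136. ]]
```

Rail axes in world: y ≈ (0.098, 0.995), x ≈ (0.995, -0.098). The clip spacing comes out at 55 mm as it should. Next I turn the tool so its x lies along rail y, then travel above the handle.

```bash
python3 -m pendant '0 0 0 -0.18; 0 0 0 -0.18; 0 0 0 -0.18; 0 0 0 -0.18; 0 0 0 -0.18; 0 0 0 -0.18; 0 0 0 -0.12' 1 20; python3 -m pendant '0.0466 0.0357 0 0; 0.0466 0.0357 0 0; 0.0466 0.0357 0 0; 0.0466 0.0357 0 0; 0.0466 0.0357 0 0; 0.0466 0.0357 0 0; 0.0466 0.0357 0 0; 0.0466 0.0357 0 0; 0.0466 0.0357 0 0; 0.0466 0.0357 0 0'; python3 -m pendant '0 0 0 0;0 0 0 0'
cat > look.py <<'E'
import sys
from rig import ctrl,viewer,models
from h import *
n=sys.argv[1]
s=ctrl.sense();R=s['ee_rot'];p=s['eef_pos'];print(s['time_s'],np.round(p,1),np.round(R,4),s['grip_width'],s['force'].round(1) if hasattr(s['force'],'round') else s['force'])
print('rail X,S of TCP',(.995*p[0]-.098*p[1]).round(1),(.098*p[0]+.995*p[1]).round(1))
c=viewer.capture('wrist');cv2.imwrite(f'pics/{n}.png',c['color'][:,:,::-1])
for q in ['handle_pad','lever_pad','release_lever','clip_green']:
    print(q,[(np.round(d['at']).tolist(),round(d['p'],2)) for d in models.boxes_of('wrist',q)[:2]])
for nm,lo,hi,z in [('green',(50,120,40),(75,255,255),15.),('yel',(22,150,80),(35,255,255),15.),('red',(0,180,60),(5,255,255),131.)]:
    for uv,a in blob(c,lo,hi,100):
        w=px2w(c,[uv],[z])[0]; print(nm,uv,a,w.round(1),'X,S',(.995*w[0]-.098*w[1]).round(1),(.098*w[0]+.995*w[1]).round(1))
E
python3 look.py w1
```

```text
time_s: 2.22
eef_pos: [141.4, -505.6, 231.3]
ee_rot: [-0.0, 0.739, 0.673, 0.0]
force: [0.0, -0.6, -0.1]
grip_width: 1.002
grip_force: 0.0
time_s: 3.48
eef_pos: [543.5, -75.1, 231.4]
ee_rot: [0.0, 0.741, 0.672, 0.0]
force: [0.2, -1.1, 0.1]
grip_width: 0.999
grip_force: 0.0
time_s: 3.72
eef_pos: [542.0, -77.0, 231.1]
ee_rot: [-0.0, 0.741, 0.672, -0.0]
force: [0.1, -0.0, 0.1]
grip_width: 1.001
grip_force: 0.0
3.725 [542.  -77.  231.1] [-2.000e-04  7.408e-01  6.717e-01 -2.000e-04] 1.0010559387884332 [ 0.1 -0.   0.1]
rail X,S of TCP 546.8 -23.5
handle_pad [([559.0, -72.0, 64.0], 0.85)]
lever_pad [([523.0, -69.0, 120.0], 0.63)]
release_lever [([526.0, -74.0, 116.0], 0.93), ([539.0, 30.0, 18.0], 0.7)]
clip_green [([537.0, -22.0, 14.0], 0.78), ([698.0, -192.0, 58.0], 0.69)]
green [292.7 106.3] 1936 [516.1 -18.5  15. ] X,S 515.3 32.1
green [384.1 106.6] 903 [609. -28.  15.] X,S 608.7 31.8
yel [293.8 211. ] 1155 [ 503.3 -131.2   15. ] X,S 513.7 -81.2
yel [379.8 209.5] 685 [ 598.8 -138.9   15. ] X,S 609.4 -79.5
red [293.3 181.2] 1172 [520.4 -67.7 131. ] X,S 524.4 -16.3
```

View pics/w1.png

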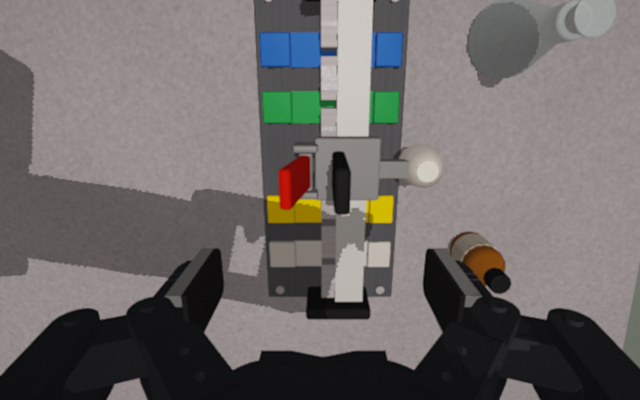

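The wrist view shows the lever top (red) near (287,200), the black handle's near end at about (342,211), the green tabs at row 107, and the open fingers symmetric about the handle. I'll check the handle and lever edges against the model.

Run:
```python
from rig import viewer
from h import *
c=viewer.capture('wrist');print(np.array(c['pose'])[:3].round(2).tolist())
im=c['color'][140:222,270:362];cv2.imwrite('pics/crop1.png',cv2.resize(im[:,:,::-1],None,fx=6,fy=6,interpolation=cv2.INTER_NEAREST))
uv=[(335,212),(350,212),(335,153),(350,153),(280,207),(290,207)];z=np.array([136,136,60,60,131,131.])
for p,w in zip(uv,px2w(c,uv,z)): print(p,(.995*w[0]-.098*w[1]).round(1),(.098*w[0]+.995*w[1]).round(1))
```

```text
[[0.99, -0.1, -0.03, 548.24], [-0.1, -0.95, -0.28, -6.68], [0.0, 0.28, -0.96, 374.17]]
(335, 212) 555.1 -39.3
(350, 212) 566.2 -39.4
(335, 153) 557.5 -8.8
(350, 153) 571.4 -8.8
(280, 207) 513.9 -37.1
(290, 207) 521.4 -37.1
```

View pics/crop1.png

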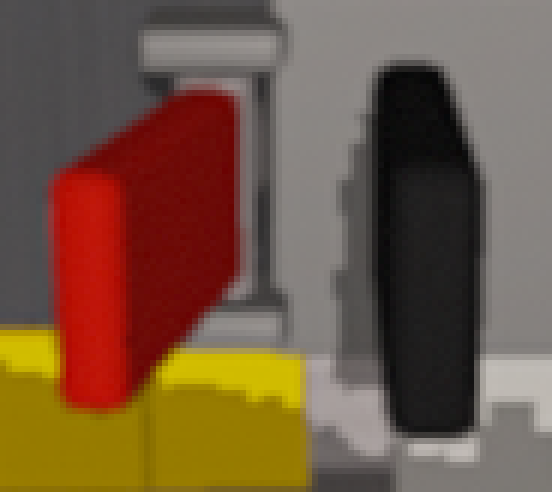

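The handle spans rail X 555–566, so rail centre X ≈ 555, and the carriage S ≈ -22. The tool at X 546.8 is already centred for a squeezed mid of 546.5. Descending 143 mm and closing gently.

```bash
python3 -m pendant '0.0015 0 0.03 0; 0 0 0.04 0; 0 0 0.033 0; 0 0 0.025 0; 0 0 0.015 0; 0 0 0 0; 0 0 0 0'; python3 -m pendant '0 0 0 0;0 0 0 0;0 0 0 0;0 0 0 0' 0.53 20;  python3 -m pendant '0 0 0 0;0 0 0 0' 0.45 20; python3 look.py w2
```

```text
time_s: 4.9
eef_pos: [543.0, -75.5, 89.3]
ee_rot: [0.001, 0.741, 0.672, 0.0]
force: [-0.2, -0.2, 0.4]
grip_width: 1.004
grip_force: 0.0
time_s: 5.4
eef_pos: [541.7, -75.1, 88.6]
ee_rot: [-0.001, 0.741, 0.672, -0.001]
force: [-6.0, 0.4, 3.2]
grip_width: 0.535
grip_force: 3.2
time_s: 5.65
eef_pos: [541.8, -75.1, 88.6]
ee_rot: [-0.001, 0.741, 0.672, -0.001]
force: [-5.7, -0.2, 4.3]
grip_width: 0.476
grip_force: 22.0
5.65 [541.8 -75.1  88.6] [-6.000e-04  7.408e-01  6.717e-01 -5.000e-04] 0.47592794767757646 [-5.7 -0.2  4.3]
rail X,S of TCP 546.5 -21.6
handle_pad [([554.0, -68.0, 64.0], 0.89)]
lever_pad [([528.0, -70.0, 130.0], 0.65), ([601.0, -134.0, 19.0], 0.49)]
release_lever [([532.0, -68.0, 126.0], 0.94), ([532.0, 30.0, 18.0], 0.19)]
clip_green [([535.0, -22.0, 16.0], 0.74)]
green [274.3 119.4] 5156 [516.2 -18.4  15. ] X,S 515.4 32.3
green [426.6 119.7] 2168 [610.6 -27.8  15. ] X,S 610.3 32.1
yel [425.6 270. ] 393 [ 608.6 -133.    15. ] X,S 618.6 -72.7
yel [310.6 289.7] 282 [ 525.6 -140.7   15. ] X,S 536.7 -88.5
red [282.8 281. ] 4048 [528.9 -63.3 131. ] X,S 532.5 -11.2
```

Opening 0.476 ≈ 40.5 mm, so the lever is fully squeezed, with 22 N grip. Sliding 51.5 mm along the rail, which puts the tooth about 3.5 mm short of the clip centre.

```bash
python3 -m pendant '0.002 0 0 0; 0.005 0 0 0; 0.008 0 0 0; 0.008 0 0 0; 0.008 0 0 0; 0.008 0 0 0; 0.0075 0 0 0; 0.005 0 0 0; 0 0 0 0; 0 0 0 0'; python3 look.py w3
```

```text
time_s: 7.15
eef_pos: [546.9, -23.6, 88.6]
ee_rot: [-0.001, 0.741, 0.672, -0.0]
force: [-4.5, 1.8, 4.8]
grip_width: 0.477
grip_force: 22.0
7.15 [546.9 -23.6  88.6] [-8.000e-04  7.408e-01  6.718e-01 -4.000e-04] 0.47662370659329 [-4.5  1.8  4.8]
rail X,S of TCP 546.4 30.1
handle_pad [([562.0, -16.0, 64.0], 0.69)]
lever_pad [([535.0, -13.0, 127.0], 0.65)]
release_lever [([536.0, -16.0, 127.0], 0.96)]
clip_green [([512.0, -21.0, 14.0], 0.69), ([536.0, -14.0, 131.0], 0.51)]
green [256.1 197.8] 2219 [502.2 -16.4  15. ] X,S 501.2 32.9
green [432.7 192.8] 498 [619.  -24.4  15. ] X,S 618.3 36.4
yel [303.1 337. ] 1090 [ 520.5 -129.5   15. ] X,S 530.6 -77.8
red [282.9 280.6] 4035 [534.  -11.7 131. ] X,S 532.5 40.7
```

View pics/w3.png

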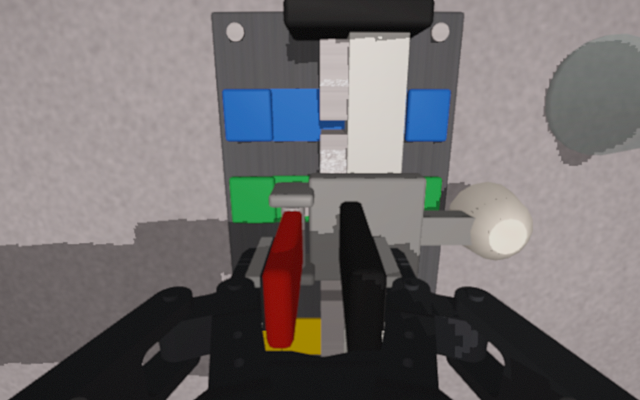

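The carriage is over the green tabs (256,198), with the red lever (283,280) still squeezed upright. Now the first release test.

```bash
cat > red.py <<'E'
from rig import ctrl,viewer
from h import *
s=ctrl.sense();c=viewer.capture('wrist');p=s['eef_pos']
import time;cv2.imwrite('pics/r%d.png'%(s['time_s']*1000),c['color'][:,:,::-1])
print(round(s['time_s'],2),'S',round(.098*p[0]+.995*p[1],1),'f',np.round(s['force'],1),'w',round(s['grip_width'],3),'red',blob(c,(0,150,40),(6,255,255),300))
E
python3 -m pendant '0 0 0 0; 0 0 0 0; 0 0 0 0' 0.68 20 | grep -v ee_; python3 red.py
```

```text
time_s: 7.78
eef_pos: [547.8, -24.1, 88.5]
force: [-0.5, 0.4, 0.4]
grip_width: 0.676
grip_force: 0.0
7.78 S 29.7 f [-0.5  0.4  0.4] w 0.676 red [(array([272. , 278.1]), 5002)]
```

Red only moved to u=272, so the tooth is resting on the face. I'll step -1.5 mm and test again.

```bash
python3 -m pendant '0 0 0 0; 0 0 0 0; 0 0 0 0' 0.45 20 |grep -E 'width|force'; python3 -m pendant '-0.0015 0 0 0; 0 0 0 0'>/dev/null;  python3 -m pendant '0 0 0 0; 0 0 0 0; 0 0 0 0' 0.68 20 >/dev/null; python3 red.py
python3 -m pendant '0 0 0 0; 0 0 0 0; 0 0 0 0' 0.45 20 |grep -E 'width|force'; python3 -m pendant '-0.0015 0 0 0; 0 0 0 0'>/dev/null;  python3 -m pendant '0 0 0 0; 0 0 0 0; 0 0 0 0' 0.68 20 >/dev/null; python3 red.py
```

```text
force: [-5.1, 0.2, 4.0]
grip_width: 0.474
grip_force: 21.2
8.82 S 28.2 f [-0.7  0.7  0.4] w 0.677 red [(array([272. , 278.1]), 4999)]
force: [-5.1, 0.7, 4.1]
grip_width: 0.474
grip_force: 21.2
9.88 S 26.7 f [ 0.  -0.1  0.1] w 0.683 red [(array([271.9, 277.8]), 4995)]
```

```bash
python3 -m pendant '0 0 0 0; 0 0 0 0' 0.85 20 |grep width; python3 red.py; ls -t pics|head -1; cp pics/$(ls -t pics|head -1) pics/v1.png
```

```text
grip_width: 0.853
10.18 S 26.8 f [-0.4 -0.6  0.1] w 0.853 red [(array([272.8, 278.2]), 4923)]
r10175.png
```

View pics/v1.png

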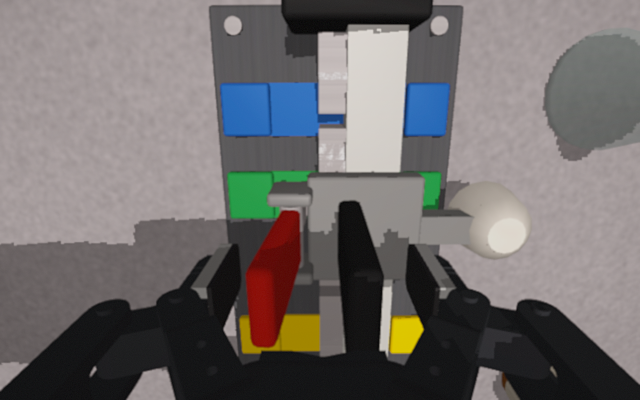

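The fingers are well clear and the lever's left edge is at 250 (about 5 mm out), so it's still resting on the face. One more test at -1 mm, then the + side.

```bash
python3 -m pendant '0 0 0 0; 0 0 0 0; 0 0 0 0; 0 0 0 0' 0.45 20 |grep -E 'width|force'; python3 -m pendant '-0.001 0 0 0; 0 0 0 0'>/dev/null;  python3 -m pendant '0 0 0 0; 0 0 0 0; 0 0 0 0' 0.7 20 >/dev/null; python3 red.py
python3 -m pendant '0 0 0 0; 0 0 0 0; 0 0 0 0' 0.45 20 |grep -E 'width|force'; python3 -m pendant '0.005 0 0 0; 0.0055 0 0 0; 0 0 0 0; 0 0 0 0'|grep eef;  python3 -m pendant '0 0 0 0; 0 0 0 0; 0 0 0 0' 0.7 20 >/dev/null; python3 red.py
```

```text
force: [-5.0, 0.7, 5.0]
grip_width: 0.475
grip_force: 21.4
11.35 S 25.7 f [-1.  -0.8  0.1] w 0.697 red [(array([271.9, 277.5]), 4997)]
force: [-5.4, 0.1, 5.0]
grip_width: 0.474
grip_force: 21.1
eef_pos: [547.5, -17.1, 88.4]
12.65 S 36.3 f [-4.3  1.7 -2.8] w 0.702 red [(array([267., 277.]), 5643)]
```

Changed: red is at 267 and a finger is still being pressed, so the lever has probably dropped. Opening fully.

```bash
python3 -m pendant '0 0 0 0; 0 0 0 0; 0 0 0 0' 1 20 |grep -E 'width|force'; python3 red.py; cp pics/$(ls -t pics|head -1) pics/v2.png
```

```text
force: [-0.6, 0.8, -0.0]
grip_width: 0.999
grip_force: 0.0
13.07 S 36.2 f [-0.6  0.8 -0. ] w 0.999 red [(array([259.7, 274.4]), 6136)]
```

View pics/v2.png

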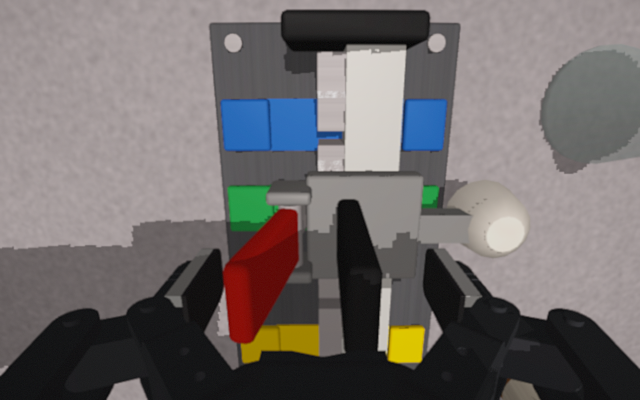

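The lever is fully out: left edge at 225, versus 250 when resting on the face. The tooth is in the notch. Retreating straight up, then a check.

```bash
python3 -m pendant '0 -0.003 -0.01 0; 0 0 -0.03 0; 0 0 -0.04 0; 0 0 -0.04 0; 0 0 -0.025 0; 0 0 0 0; 0 0 0 0; 0 0 0 0'; python3 look.py w9
```

```text
time_s: 14.12
eef_pos: [544.7, -17.1, 232.2]
ee_rot: [-0.001, 0.741, 0.672, -0.001]
force: [0.9, 0.3, -0.2]
grip_width: 0.999
grip_force: 0.0
14.125 [544.7 -17.1 232.2] [-9.000e-04  7.409e-01  6.716e-01 -6.000e-04] 0.9991214930701616 [ 0.9  0.3 -0.2]
rail X,S of TCP 543.7 36.3
handle_pad [([564.0, -17.0, 62.0], 0.71)]
lever_pad [([529.0, -12.0, 118.0], 0.89), ([503.0, -16.0, 14.0], 0.66)]
release_lever [([530.0, -12.0, 115.0], 0.79), ([514.0, -186.0, 21.0], 0.54)]
clip_green [([505.0, -17.0, 14.0], 0.75), ([721.0, 30.0, 63.0], 0.74)]
green [280.9 161.5] 655 [498.7 -14.5  15. ] X,S 497.7 34.5
green [391.3 154.5] 151 [616.7 -18.5  15. ] X,S 615.4 42.0
yel [298.5 256.6] 1338 [ 504.1 -128.1   15. ] X,S 514.1 -78.1
yel [379.8 257.1] 658 [ 598.3 -138.1   15. ] X,S 608.8 -78.7
red [297.5 182.8] 1168 [525.7  -9.6 131. ] X,S 524.1 42.0
```

View pics/w9.png

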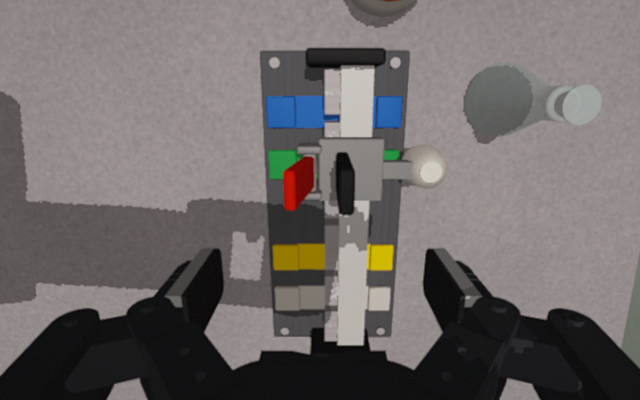

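The lever at (297,183) gives X 524.1, the same as at the start (524.4), so it is fully out. The carriage has moved 58.3 mm, about +3.3 mm from the green clip's centre, and the robot is clear.

```bash
python3 -c "
from rig import ctrl;print(ctrl.finish_job())"
```

```text
the job is handed in; nothing more can be done
None
```

The job is handed in: the carriage's tooth is in the green clip's notch, about 3 mm off the clip's centre, with the lever fully out and the robot clear. The hand-in gave no verdict.

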